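# Turn the wrong-way-round knife in its dock

## Task

One of the three knives in the wooden knife dock was put away handle first, so its blade sticks out: draw it right out, lay it flat on the worktop and let go of it, then take it again from the other end and slide it back into its slot blade first until no blade shows and only the handle stands out. If the salt shaker stands in the way, move it aside first and leave it standing upright on the worktop; never let the knife hit it, and leave the other knives and everything else where they are.

Things in the scene. Friction and masses are not known exactly. Their poses are not given: they have to be found in the camera images.
- dock: Fixed pale wooden knife dock, 132 (x) x 190 (y) x 42 mm high; origin at the centre of its underside. Front face at x = -66 mm, facing its -x, with the mouths of three level tunnels whose centre lines run along x at y = -62, 0, +62 mm. Tunnels: 36 mm wide, 30 mm high, floor = the worktop, back wall 125 mm behind the mouth. Any may hold the wrong-way-round knife; the others hold correct knives.
- knife_mid (a point): The wrong-way-round knife (black handle, broad steel blade), lying flat: the point where handle and blade meet, half-way up, 9 mm above its underside. x points to the tip, z up. Blade: x = 0 to 112 mm, 26 mm wide with parallel edges up to x = 84 mm, 4 mm thick, level with this point, so 7 mm clear of the worktop. Handle: x = -108 to 0 mm, 24 mm wide, 18 mm thick.
- knife_tip (a point): Point on that knife near the blade's tip: 112 mm ahead (+x) of knife_mid, 10 mm to its -y side. Same axes.
- knife_butt (a point): Point at the end of that knife's handle: 108 mm behind (-x) knife_mid. Same axes.
- knife: The same wrong-way-round knife (about 0.12 kg, centre of mass about 16 mm behind knife_mid, in the handle); origin on its underside, 9 mm below knife_mid, same axes. At the start its handle lies in a tunnel and the whole blade sticks out of the mouth.
- knife_b: Another such knife, correctly in its tunnel, blade in and handle out; origin on its underside where handle and blade meet, x towards its tip. Same sizes. Leave it.
- knife_c: The third such knife, also correctly in its tunnel. Origin and axes as knife_b. Leave it.
- shaker_mid (a point): Salt shaker with grey cap, round, 44 mm in diameter (34 mm above z = 74 mm), 90 mm tall, about 0.1 kg, loose, standing in front of the dock, 170 to 220 mm from its front face. This point is its centre, 45 mm up. z up.
- salt_shaker: The same salt shaker; origin at the centre of its underside.
- mug: Cream mug, 78 mm in diameter, 100 mm high, with its handle 113 mm across; origin at the centre of its underside (of the whole outline). Loose; leave it.
- spice_jar: Spice jar with dark cap, 41 mm in diameter, 105 mm tall, origin under its centre. Loose; leave it.
- seed_jar: Spice jar with yellow cap, 42 mm in diameter, 106 mm tall, origin under its centre. Loose; leave it.
- egg_timer: Red and white egg timer, 56 mm in diameter, 56 mm tall, origin under its centre. Loose; leave it.
- tin: Food tin, 75 mm in diameter, 58 mm tall, origin under its centre. Loose; leave it.
- clip_jar_left: Clip-top glass jar, about 102 mm in diameter, 202 mm tall, fixed at the back left of the worktop; origin under its centre.
- foil_pouch: Black and white stand-up foil pouch, 46 (x) x 94 (y) x 104 mm, fixed at the front right; origin under its centre.
- pepper_mill: Dark wooden pepper mill, 58 mm in diameter, 160 mm tall, fixed in the back right corner; origin under its centre.
There are look-alikes about, which are no part of the job. Leave any pink look-alike of the salt_shaker alone.

How it is judged (in metres and radians):
On the way:
1. the knife has been drawn right out of the dock and lies flat on the worktop, let go by the robot ((x of knife_tip in the frame of dock below -0.065 m or x of knife_tip in the frame of dock above 0.065 m or y of knife_tip in the frame of dock below -0.095 m or y of knife_tip in the frame of dock above 0.095 m) and (x of knife_butt in the frame of dock below -0.065 m or x of knife_butt in the frame of dock above 0.065 m or y of knife_butt in the frame of dock below -0.095 m or y of knife_butt in the frame of dock above 0.095 m) and height (world z) of knife_mid below 0.018 m and angle between knife_mid's own z axis and vertical below 0.12 rad and contact force between knife and the fingers below 0.1 N and linear speed of knife below 0.02 m/s), for 0.2 s.
At the end, for the whole second after the job is handed in: The knife lies at rest and flat (within 0.12 rad) in a dock tunnel, blade in and handle out, the joint of blade and handle not more than 8 mm in front of the dock's front face; the salt shaker stands upright (within 0.15 rad) at rest on the worktop ((y of knife_mid in the frame of dock between -0.08 and -0.044 m or y of knife_mid in the frame of dock between -0.018 and 0.018 m or y of knife_mid in the frame of dock between 0.044 and 0.08 m) and x of knife_mid in the frame of dock above -0.074 m and x of knife_tip in the frame of dock above 0.03 m and angle between the x axis of knife_mid and the x axis of dock, either way round below 0.15 rad and height (world z) of knife_mid below 0.018 m and angle between knife_mid's own z axis and vertical below 0.12 rad and linear speed of each of knife, salt_shaker below 0.02 m/s and angle between shaker_mid's own z axis and vertical below 0.15 rad and height (world z) of shaker_mid between 0.035 and 0.055 m); the robot touches nothing.
It fails at once if the knife hits the salt shaker (more than 1.5 N) (contact force between knife and salt_shaker above 1.5 N).
It fails at once if the salt shaker is knocked over (angle between salt_shaker's own z axis and vertical above 0.7 rad).
It fails at once if one of the correct knives is shifted by more than 20 mm (distance of any of knife_b, knife_c from where it was at the start of the episode above 0.02 m).
It fails at once if the mug, a spice jar, the egg timer or the tin is shifted by more than 30 mm or tipped ((distance of mug from where it was at the start of the episode above 0.03 m or angle between mug's own z axis and vertical above 0.3 rad) or (distance of spice_jar from where it was at the start of the episode above 0.03 m or angle between spice_jar's own z axis and vertical above 0.3 rad) or (distance of seed_jar from where it was at the start of the episode above 0.03 m or angle between seed_jar's own z axis and vertical above 0.3 rad) or (distance of egg_timer from where it was at the start of the episode above 0.03 m or angle between egg_timer's own z axis and vertical above 0.3 rad) or (distance of tin from where it was at the start of the episode above 0.03 m or angle between tin's own z axis and vertical above 0.3 rad)).
It also fails if it takes over 70 s, if anything falls off the work surface, if the arm or the gripper's body presses on something with over 40 N, if the wrist force passes 120 N, or if a joint passes its speed limit or range.

## Robot

A 6-joint arm with a two-finger parallel gripper is mounted at the origin on a cart in front of the work surface, level with it; the furniture and walls round the work are solid. World frame = base frame: x ahead of the robot, y to its left, z up, the work surface at z = 0. Lengths are in mm, angles in rad, forces in N, time in s.
With the tool pointing down it reaches from about 350 to 775 mm from the base axis. Payload 7.3 kg.
Tool frame: the origin (TCP) lies at the very end of the fingers, on their centre line; the grasp point (between the pads) lies 19 mm behind it; x points along the fingers, z is the direction in which the jaws open and shut, and the axes are right-handed (so a half turn about x gives the same grasp; the last joint's range is limited). The gripper opens to 92 mm and grips with 3 to 60 N. Pads are 19 mm wide; open, the fingers measure 130 mm over their backs; the gripper's body (75 mm by 190 mm) begins 47 mm behind the grasp point.
Start: joints at [1.009, 0.342, 1.524, -0, 1.275, -0.146], TCP at [212.049, 480.295, 194.241] pointing down, gripper open.
Joint ranges: [-2.53, 2.53], [-0.77, 2.02], [0.04, 2.7], [-1, 4.14], [0.28, 2.66], [-3.11, 3.11]. Speed limits (rad/s): [2.57, 2.57, 3.14, 3.14, 3.14, 3.14].

## Interface

Orientations are given as [roll, pitch, yaw] about the fixed x, y, z axes, in that order (R = Rz(yaw) Ry(pitch) Rx(roll)).
In Python, from plant import * gives the robot as it stands.
- The arm moves only by the tool carry_out, never from a script. Its argument "rows" is a list of rows, each a list of 4 numbers: the shift along the world's x, y, z in mm, then the turn about the world's z in degrees. In form: [[x, y, z, twist], ...]. A call has 1 to 20 rows; each row is the pose to reach, as a shift and turn from the pose measured when the call began; what a row does not reach only later rows make up. A row lasts 1/12 s, in which the tool goes at most 41.7 mm and 7.16 degrees, less where a joint would pass 70% of its speed; a pose out of reach is approached as far as the arm can. A call with a gripper value outside its range is refused whole. "hand" is the finger opening in mm, from 0 to 91.8, set as the call begins (left out, the last holds). The fingers move at their own pace and stop on an object; the grip force is fixed at half the most. Time passes only in rows, so rows that repeat a pose let the fingers close. It gives the time, the measured TCP pose, the force and the opening at its end, in the units of the state.
- get_obs(): the state, without advancing time (a new reading comes with each control period).
- capture(name): name is "scene" or "top" or "wrist"; returns the picture (420x560x3 uint8, red, green, blue); there is no depth.
- camera_info(name): a dict with "camera_matrix" (3x3 intrinsics, pixels), "pose" (4x4, takes a point from camera to world coordinates); the wrist camera has in their place "mount" (4x4, takes a point from camera to tool coordinates, whose origin is the TCP and whose axes are the tool frame's). Camera axes: x right, y down, z forward; pixel columns grow to the right and rows downward; lengths in mm; the calibration is good to about 2 mm. The wrist camera is an equidistant fisheye: a pixel r from the principal point sees the ray r / f radians off the axis. A picture is of the moment at which its call begins: read the wrist's pose just before it. camera_info takes no time and is no camera call.
- close_job(): hands the job in, once; it reports no verdict.
The state is a dict: "time": time; "joint_positions": joint angles; "dq": joint speeds; "tau": joint torques, N m; "tool_pos": TCP position; "tcp_rot": TCP orientation; "contact_force": force on the tool from outside, world axes, zero at the start; "moment": the same for the moment, N m; "grip_width": finger opening in mm.
Only numpy, scipy, OpenCV 4.12 (cv2) and the standard library are available. Lean on these libraries where they do the work, as an engineer would, in place of code of your own. Each camera call takes 0.05 s, during which the arm holds its last target. There are 200 camera calls.

## Working session

There is one attempt and no reset: what is moved stays moved. The work goes in short steps, Python scripts to look and compute and a tool call to move; the robot and the scene stay as the last step left them, time stands still between calls to the robot, and variables do not carry over. Pictures are saved under pics/ and viewed, about 8 in all and at most 12, crops included, and the job is handed in when it is done.

Besides the shell and the picture viewer there is one more tool, called after "Call:" as name(argument=value, ...), one argument or row to a line, values as JSON. carry_out: Moves the arm, as the interface text tells. Its arguments: {"type":"object","properties":{"rows":{"type":"array"},"hand":{"type":"number"}},"required":["rows"]}

```bash
mkdir -p pics
cat > h.py <<'E'
from plant import *
import numpy as np, cv2
def shot(cam,name):
    im=capture(cam); cv2.imwrite('pics/'+name+'.png',cv2.cvtColor(im,cv2.COLOR_RGB2BGR)); return im
def px2w(cam,uv,z):
    c=camera_info(cam);K=np.array(c['camera_matrix']);T=np.array(c['pose'])
    d=T[:3,:3]@np.linalg.solve(K,[uv[0],uv[1],1]); o=T[:3,3]
    return o+d*(z-o[2])/d[2]
def w2px(cam,p):
    c=camera_info(cam);K=np.array(c['camera_matrix']);T=np.array(c['pose'])
    q=K@(T[:3,:3].T@(np.array(p)-T[:3,3])); return q[:2]/q[2]
E
python3 - <<'E'
from h import *
print(get_obs())
shot('top','top0'); shot('scene','scene0')
for c in ('top','scene','wrist'): print(camera_info(c))
E
```

```text
{'time': 0.0, 'joint_positions': array([ 1.00899151e+00,  3.42756979e-01,  1.52503268e+00, -6.27207157e-06,
        1.27541115e+00, -1.46019141e-01]), 'dq': array([-0.00039254, -0.00035675, -0.00026222, -0.00164182,  0.0001952 ,
        0.0006305 ]), 'tau': array([ 2.46312266e-03, -4.31246459e+01, -2.44220459e+01,  7.19482871e-02,
        5.60056453e-02, -1.42883441e-04]), 'tool_pos': array([211.78942005, 479.87100922, 193.52177133]), 'tcp_rot': array([ 2.99930292,  1.56918816, -2.12886991]), 'contact_force': array([0.32600509, 0.16142165, 0.81901851]), 'moment': array([-0.00311392, -0.00802935,  0.02301499]), 'grip_width': 91.91197772741344}
{'camera_matrix': array([[380.67771597,   0.        , 275.36688517],
       [  0.        , 380.67771597, 214.8698829 ],
       [  0.        ,   0.        ,   1.        ]]), 'pose': array([[ 2.44170831e-03, -9.97130944e-01,  7.56565783e-02,
         4.65976101e+02],
       [-9.99938626e-01, -1.61697564e-03,  1.09603424e-02,
        -2.33657085e+01],
       [-1.08065617e-02, -7.56786969e-02, -9.97073695e-01,
         1.16645700e+03],
       [ 0.00
[... 420 characters left out ...]
02],
       [ 1.29236435e-02, -6.95542830e-01, -7.18368395e-01,
         7.13222608e+02],
       [ 0.00000000e+00,  0.00000000e+00,  0.00000000e+00,
         1.00000000e+00]])}
{'camera_matrix': array([[325.1922621 ,   0.        , 277.22360039],
       [  0.        , 325.1922621 , 213.14354829],
       [  0.        ,   0.        ,   1.        ]]), 'mount': array([[ 6.86754655e-04, -3.06918734e-01,  9.51735478e-01,
        -1.90391115e+02],
       [ 1.37744930e-03, -9.51734509e-01, -3.06919415e-01,
         8.35980561e+01],
       [ 9.99998816e-01,  1.52174570e-03, -2.30843110e-04,
         1.77097608e-01],
       [ 0.00000000e+00,  0.00000000e+00,  0.00000000e+00,
         1.00000000e+00]])}
```

View pics/top0.png

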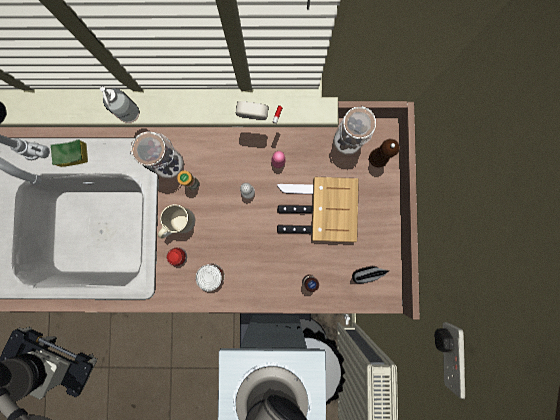

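View pics/scene0.png

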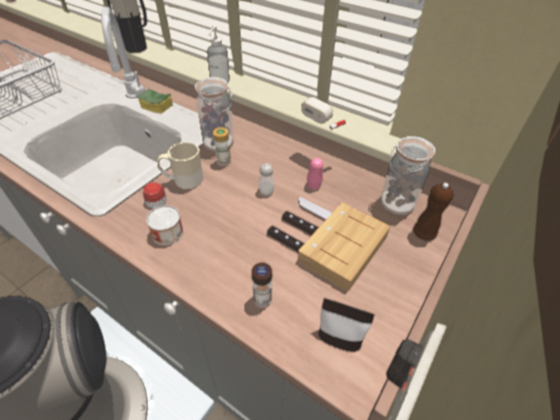

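The pictures show the dock at px (313–358, 177–244) in the top view, with its front facing image-left (world +y). The wrong-way knife's blade is at row 188, cols 278–313. The salt shaker at (247,190) is right in line with it, and the pink one is at (278,158).

Run:
```python
from h import *
im=cv2.imread('pics/top0.png'); hsv=cv2.cvtColor(im,cv2.COLOR_BGR2HSV)
crop=im[120:320,140:420]; cv2.imwrite('pics/c1.png',cv2.resize(crop,(784,560),interpolation=cv2.INTER_CUBIC))
def comps(m,box,amin):
    x0,y0,x1,y1=box; mm=np.zeros_like(m); mm[y0:y1,x0:x1]=m[y0:y1,x0:x1]
    n,l,s,c=cv2.connectedComponentsWithStats(mm)
    return [(s[i],c[i],cv2.minAreaRect(cv2.findContours((l==i).astype(np.uint8),0,1)[0][0])) for i in range(1,n) if s[i,4]>=amin]
H,S,V=cv2.split(hsv)
for nm,m,b,z in [('dock',((H>13)&(H<28)&(S>70)&(V>120)),(300,165,370,255),42),
  ('blade',((S<40)&(V>150)),(265,178,315,198),10),
  ('handle',(V<60),(265,200,315,240),16),
  ('shaker',((S<40)&(V>80)),(235,175,262,205),80),
  ('pink',((H>150)&(H<178)&(S>80)),(265,145,292,172),60)]:
    for s,c,r in comps(m.astype(np.uint8),b,15):
        w=[px2w('top',p,z)[:2].round(0).tolist() for p in cv2.boxPoints(r)]
        print(nm,s,c.round(1),'cen',px2w('top',c,z).round(0),'corners',w)
for z in (0,):
    for p in [(150,312),(412,312),(412,126),(160,126)]: print(px2w('top',p,z).round(0))
```

```text
dock [ 313  177   46   65 2783] [335.4 209. ] cen [ 569. -189.   42.] corners [[476.0, -120.0], [666.0, -125.0], [664.0, -257.0], [473.0, -251.0]]
blade [277 184  36  10 306] [296.3 188. ] cen [636. -75.  10.] corners [[649.0, -15.0], [649.0, -123.0], [621.0, -122.0], [621.0, -15.0]]
handle [277 205  36   9 239] [294.6 209.5] cen [570. -69.  16.] corners [[583.0, -16.0], [583.0, -122.0], [559.0, -122.0], [559.0, -16.0]]
handle [277 225  35  10 251] [294.2 229.5] cen [509. -68.  16.] corners [[523.0, -16.0], [523.0, -118.0], [496.0, -118.0], [495.0, -16.0]]
shaker [240 183  15  16 179] [246.9 190.4] cen [619.  71.  80.] corners [[622.0, 101.0], [649.0, 74.0], [617.0, 42.0], [590.0, 69.0]]
pink [271 151  15  17 179] [278.1 159.4] cen [714. -19.  60.] corners [[698.0, 7.0], [744.0, -8.0], [732.0, -46.0], [685.0, -30.0]]
[259. 368.   0.]
[ 263. -422.    0.]
[ 833. -436.    0.]
[834. 352.   0.]
```

View pics/c1.png

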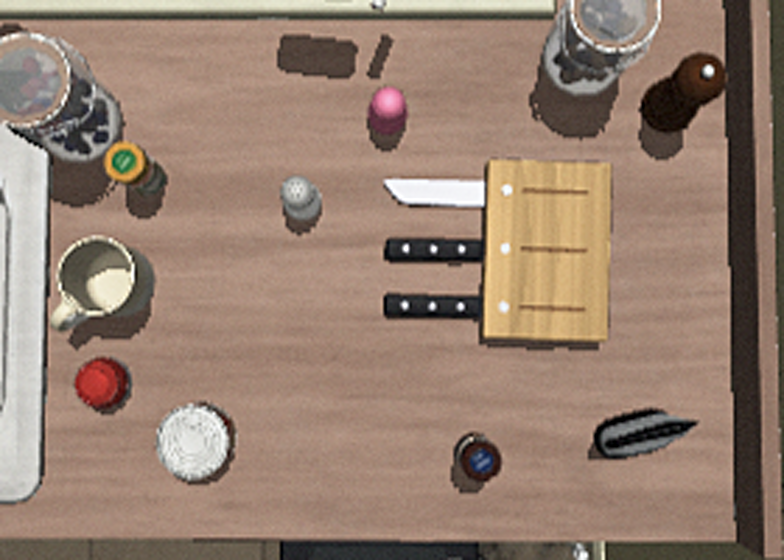

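```bash
cat >> h.py <<'E'
from scipy.spatial.transform import Rotation as Ro
def st():
    o=get_obs();R=Ro.from_euler('xyz',o['tcp_rot']).as_matrix()
    print('t',round(o['time'],2),'pos',o['tool_pos'].round(1),'jaw dir deg',round(np.degrees(np.arctan2(R[1,2],R[0,2])),1),'fingers',R[:,0].round(3),'toolY',R[:,1].round(2),'q',o['joint_positions'].round(2),'F',o['contact_force'].round(1),'grip',round(o['grip_width'],1))
def tri(uvt,uvs):
    L=[]
    for c,uv in (('top',uvt),('scene',uvs)):
        i=camera_info(c);T=np.array(i['pose']);d=T[:3,:3]@np.linalg.solve(np.array(i['camera_matrix']),[*uv,1]);L.append((T[:3,3],d/np.linalg.norm(d)))
    A=sum(np.eye(3)-np.outer(d,d) for o,d in L);b=sum((np.eye(3)-np.outer(d,d))@o for o,d in L)
    return np.linalg.solve(A,b)
E
python3 - <<'E'
from h import *
st()
s=cv2.imread('pics/scene0.png');t=cv2.imread('pics/top0.png')
hs=cv2.cvtColor(s,cv2.COLOR_BGR2HSV);H,S,V=cv2.split(hs)
def c(m,b):
    x0,y0,x1,y1=b;m=m[y0:y1,x0:x1];y,x=np.nonzero(m);return x.min()+x0,x.max()+x0,y.min()+y0,y.max()+y0,(x.mean()+x0).round(1),(y.mean()+y0).round(1)
print('pink scene',c((H>150)&(H<178)&(S>80),(295,145,335,200)))
print('shk scene',c((S<40)&(V>80),(250,155,282,200)))
# predictions for checking
for p in [(619,71),(622,68)]: print(p,[ (w2px('top',(*p,z)).round(1),w2px('scene',(*p,z)).round(1)) for z in (0,45,88)])
for p in [(714,-19),(722,-19)]: print(p,[ (w2px('top',(*p,z)).round(1),w2px('scene',(*p,z)).round(1)) for z in (0,45,88)])
E
```

```text
t 0.1 pos [211.8 480.  193.6] jaw dir deg 66.2 fingers [-0.001 -0.001 -1.   ] toolY [-0.91  0.4   0.  ] q [ 1.01  0.34  1.52  0.    1.28 -0.15] F [-0.  -0.3  0.6] grip 91.6
pink scene (np.int64(307), np.int64(322), np.int64(158), np.int64(189), np.float64(314.9), np.float64(173.7))
shk scene (np.int64(259), np.int64(273), np.int64(163), np.int64(194), np.float64(266.1), np.float64(179.3))
(619, 71) [(array([249., 194.]), array([265.7, 193.1])), (array([247.8, 192. ]), array([265.5, 180.6])), (array([246.6, 190. ]), array([265.3, 167.9]))]
(622, 68) [(array([250., 193.]), array([267.3, 192.9])), (array([248.8, 191. ]), array([267.1, 180.4])), (array([247.6, 188.9]), array([266.9, 167.7]))]
(714, -19) [(array([278.2, 163.6]), array([312.9, 186.6])), (array([278.2, 160.5]), array([314.2, 174.2])), (array([278.1, 157.2]), array([315.5, 161.5]))]
(722, -19) [(array([278.2, 161.1]), array([314.4, 185. ])), (array([278.2, 157.8]), array([315.7, 172.5])), (array([278.1, 154.5]), array([317.1, 159.9]))]
```

Call:
carry_out(
  rows=[
    [408,-409,0,-66],
    [408,-409,0,-66],
    [408,-409,0,-66],
    [408,-409,0,-66],
    [408,-409,0,-66],
    [408,-409,0,-66],
    [408,-409,0,-66],
    [408,-409,0,-66],
    [408,-409,0,-66],
    [408,-409,0,-66],
    [408,-409,0,-66],
    [408,-409,0,-66],
    [408,-409,0,-66],
    [408,-409,0,-66],
    [408,-409,0,-66],
    [408,-409,0,-66],
    [408,-409,0,-66],
  ],
  hand=80,
)

```text
time: 1.52
tool_pos: [619.1, 71.3, 192.9]
tcp_rot: [2.937, 1.568, 2.939]
contact_force: [0.6, -0.0, 0.1]
grip_width: 79.9
```

Run:
```python
from h import *
st(); shot('wrist','w1')
```

```text
t 1.52 pos [619.1  71.3 192.9] jaw dir deg 0.2 fingers [-0.003  0.001 -1.   ] toolY [-0.  1.  0.] q [-0.01  0.53  1.23  0.    1.39 -0.01] F [ 0.6 -0.   0.1] grip 79.9
```

View pics/w1.png

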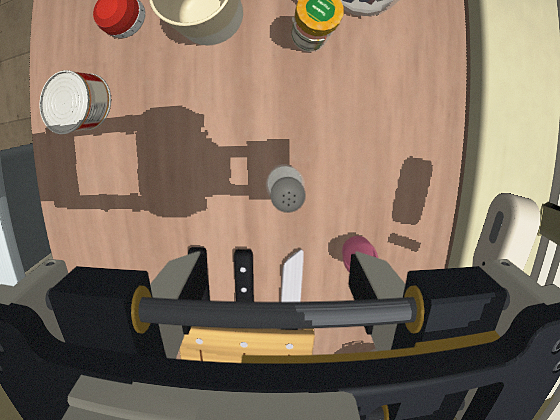

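```bash
cat >> h.py <<'E'
def wr2w(uv,z):
    o=get_obs();c=camera_info('wrist');K=np.array(c['camera_matrix']);M=np.array(c['mount'])
    d=np.array([(uv[0]-K[0,2]),(uv[1]-K[1,2])]);r=np.linalg.norm(d);a=r/K[0,0]
    ray=np.array([*(d/max(r,1e-9)*np.sin(a)),np.cos(a)])
    T=np.eye(4);T[:3,:3]=Ro.from_euler('xyz',o['tcp_rot']).as_matrix();T[:3,3]=o['tool_pos'];W=T@M
    d=W[:3,:3]@ray; return W[:3,3]+d*(z-W[2,3])/d[2]
E
python3 - <<'E'
from h import *
print('shaker cap',wr2w((289,196),88).round(0))
for n,p,z in [('blade tip',(301,250),11),('blade edge L',(279,300),11),('blade R',(303,300),11),('pink top',(358,252),70)]: print(n,wr2w(p,z).round(0))
E
```

```text
shaker cap [630.  77.  88.]
blade tip [649. -13.  11.]
blade edge L [622. -88.  11.]
blade R [654. -88.  11.]
pink top [706.  11.  70.]
```

Call:
carry_out(
  rows=[
    [7,3,-40,0],
    [7,3,-80,0],
    [7,3,-120,0],
    [7,3,-157,0],
    [7,3,-157,0],
    [7,3,-157,0],
  ],
)

```text
time: 2.07
tool_pos: [624.2, 76.2, 35.6]
tcp_rot: [3.027, 1.564, 3.032]
contact_force: [0.6, -1.0, 0.6]
grip_width: 79.9
```

Call:
carry_out(
  rows=[
    [0,0,0,0],
    [0,0,0,0],
    [0,0,0,0],
    [0,0,0,0],
    [0,0,0,0],
    [0,0,0,0],
    [0,0,0,0],
    [0,0,0,0],
  ],
  hand=30,
)

```text
time: 2.73
tool_pos: [624.3, 76.1, 35.8]
tcp_rot: [3.018, 1.565, 3.024]
contact_force: [-0.3, 0.1, 0.3]
grip_width: 32.7
```

Run:
```python
from h import *
st(); shot('wrist','w2')
```

```text
t 2.73 pos [624.3  76.1  35.8] jaw dir deg 0.3 fingers [-0.006  0.001 -1.   ] toolY [-0.01  1.    0.  ] q [-0.    0.68  1.41  0.    1.06 -0.01] F [-0.3  0.1  0.3] grip 32.7
```

View pics/w2.png

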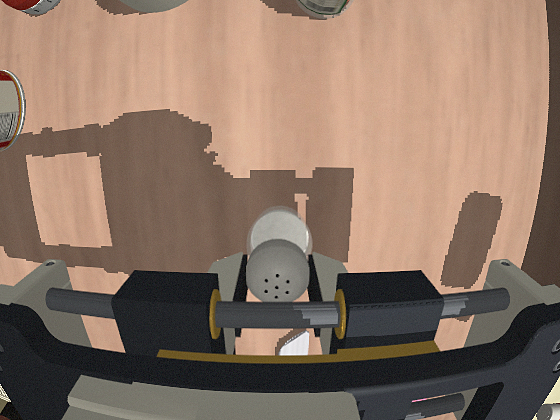

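Shaker (cap at px 278,268) is between the fingers. I'll squeeze a bit more, then lift.

Call:
carry_out(
  rows=[
    [0,0,0,0],
    [0,0,0,0],
    [0,0,0,0],
    [0,0,0,0],
    [0,0,10,0],
    [0,0,20,0],
    [0,0,20,0],
  ],
  hand=15,
)

```text
time: 3.37
tool_pos: [625.9, 76.1, 58.5]
tcp_rot: [2.785, 1.569, 2.791]
contact_force: [0.1, -0.6, -0.4]
grip_width: 32.9
```

Call:
carry_out(
  rows=[
    [0,0,30,0],
    [-40,-7,40,0],
    [-80,-14,40,0],
    [-120,-20,40,0],
    [-160,-27,40,0],
    [-200,-34,40,0],
    [-216,-36,40,0],
    [-216,-36,40,0],
    [-216,-36,10,0],
    [-216,-36,-10,0],
    [-216,-36,-20,0],
    [-216,-36,-22,0],
    [-216,-36,-22,0],
    [-216,-36,-22,0],
  ],
)

```text
time: 4.53
tool_pos: [411.0, 40.1, 37.1]
tcp_rot: [2.228, 1.57, 2.234]
contact_force: [0.5, 0.2, -0.8]
grip_width: 32.5
```

Call:
carry_out(
  rows=[
    [0,0,0,0],
    [0,0,0,0],
    [0,0,0,0],
    [0,0,0,0],
    [0,0,0,0],
    [0,0,0,0],
    [0,0,0,0],
  ],
  hand=75,
)

```text
time: 5.12
tool_pos: [411.0, 40.1, 37.1]
tcp_rot: [2.1, 1.57, 2.105]
contact_force: [-0.4, -0.6, -0.3]
grip_width: 73.4
```

Call:
carry_out(
  rows=[
    [0,0,40,0],
    [0,0,80,0],
    [0,0,120,0],
    [37,-30,120,0],
    [73,-60,120,0],
    [110,-90,120,0],
    [145,-110,120,0],
    [175,-130,120,0],
    [205,-140,120,0],
    [225,-140,120,0],
    [225,-140,120,0],
    [225,-140,120,0],
  ],
  hand=44,
)

```text
time: 6.12
tool_pos: [636.0, -100.0, 155.8]
tcp_rot: [2.673, 1.568, 2.678]
contact_force: [0.4, -0.6, -0.3]
grip_width: 44.2
```

Run:
```python
from h import *
st(); t=shot('top','top1')[:,:,::-1]; w=shot('wrist','w3')[:,:,::-1]
a=cv2.resize(t[150:320,150:370],(440,340),interpolation=cv2.INTER_CUBIC)
b=cv2.resize(w[180:420,160:420],(368,340))
cv2.imwrite('pics/m1.png',np.hstack([a,b[:,:360]]))
```

```text
t 6.12 pos [ 636.  -100.   155.8] jaw dir deg 0.3 fingers [-0.002  0.001 -1.   ] toolY [-0.01  1.    0.  ] q [-0.28  0.59  1.22  0.    1.33 -0.28] F [ 0.4 -0.6 -0.3] grip 44.2
```

View pics/m1.png

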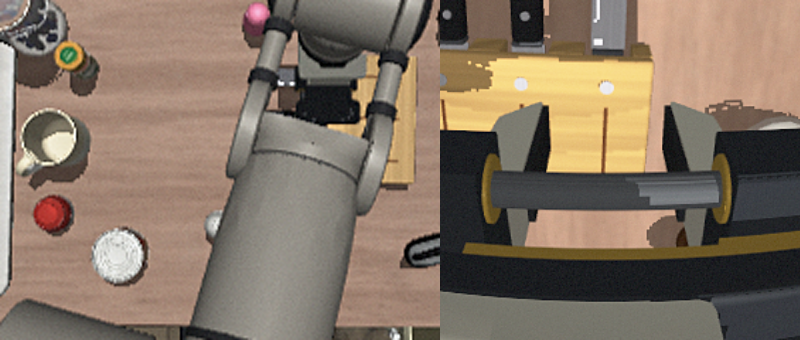

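Run:
```python
from h import *
k=260/368
f=lambda x,y:(160+(x-440)*k,180+y*k)
for n,p,z in [('bl L top',(596,5),11),('bl R top',(627,5),11),('bl L bot',(592,50),11),('bl R bot',(625,50),11),('dock front top L?',(440,50),42),('dock front R',(651,58),42),('dock R mid',(648,160),42)]: print(n,wr2w(f(*p),z).round(1))
print(px2w('top',(256.5,261),88))
```

```text
bl L top [627.3 -91.4  11. ]
bl R top [650.5 -91.2  11. ]
bl L bot [ 624.3 -126.8   11. ]
bl R bot [ 649.7 -126.6   11. ]
dock front top L? [ 513.8 -117.6   42. ]
dock front R [ 666.8 -122.2   42. ]
dock R mid [ 668.3 -206.2   42. ]
[417.40393055  41.32041251  88.        ]
```

Call:
carry_out(
  rows=[
    [0,-5,-40,0],
    [0,-5,-80,0],
    [0,-5,-120,0],
    [0,-5,-140,0],
    [0,-5,-152,0],
    [0,-5,-152,0],
    [0,-5,-152,0],
  ],
)

```text
time: 6.8
tool_pos: [635.3, -104.4, 5.9]
tcp_rot: [2.485, 1.57, 2.491]
contact_force: [0.4, 0.6, 0.3]
grip_width: 43.9
```

Call:
carry_out(
  rows=[
    [0,0,0,0],
    [0,0,0,0],
    [0,0,0,0],
    [0,0,0,0],
    [0,0,0,0],
  ],
  hand=15,
)

```text
time: 7.22
tool_pos: [635.6, -104.5, 6.7]
tcp_rot: [0.886, 1.57, 0.892]
contact_force: [0.4, -0.4, -0.3]
grip_width: 16.7
```

Call:
carry_out(
  rows=[
    [0,0,0,0],
    [0,0,0,0],
    [0,0,0,0],
    [0,0,0,0],
  ],
  hand=0,
)

```text
time: 7.55
tool_pos: [635.6, -104.5, 6.6]
tcp_rot: [1.369, 1.57, 1.375]
contact_force: [0.4, -1.2, 0.5]
grip_width: 0.3
```

Run:
```python
from h import *
st(); w=shot('wrist','w4')[:,:,::-1]; s=shot('scene','s4')[:,:,::-1]
a=cv2.resize(s[130:300,220:420],(400,340),interpolation=cv2.INTER_CUBIC)
b=cv2.resize(w[180:420,140:420],(397,340))
cv2.imwrite('pics/m2.png',np.hstack([a,b]))
```

```text
t 7.55 pos [ 635.6 -104.5    6.6] jaw dir deg 0.4 fingers [ 0.  0. -1.] toolY [-0.01  1.    0.  ] q [-0.28  0.74  1.39  0.    1.02 -0.29] F [ 0.4 -1.2  0.5] grip 0.3
```

View pics/m2.png

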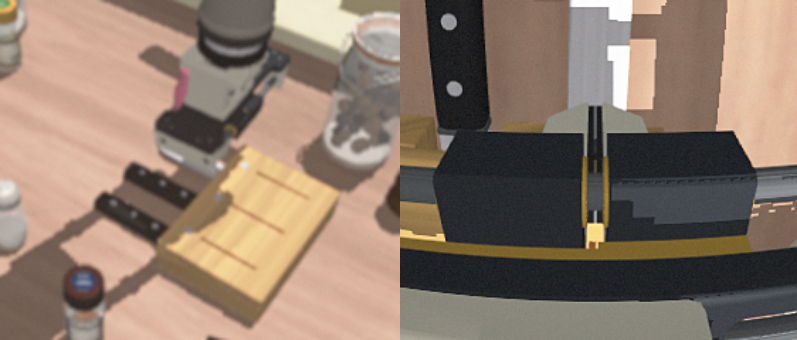

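Run:
```python
from h import *
k=280/397
f=lambda x,y:(140+(x-400)*k,180+y*k)
for z in (18,0):
  a,b=wr2w(f(428,50),z),wr2w(f(485,50),z); print('handle b',z,a.round(1),b.round(1),(b-a)[0].round(1))
a,b=wr2w(f(569,60),11),wr2w(f(630,60),11);print('blade',a.round(1),b.round(1))
c=camera_info('wrist');M=np.linalg.inv(np.array(c['mount']));K=np.array(c['camera_matrix'])
for p in [(0,0,0),(0,9.5,0),(-19,9.5,0),(-40,9.5,0)]:
  q=(M@[*p,1])[:3];r=np.hypot(q[0],q[1]);th=np.arctan2(r,q[2]);u=K[:2,2]+q[:2]/r*th*K[0,0];print(p,u.round(1),'comp',(400+(u[0]-140)/k).round(0),((u[1]-180)/k).round(0))
```

```text
handle b 18 [564.3 -80.5  18. ] [589.9 -80.3  18. ] 25.6
handle b 0 [557.2 -86.5   0. ] [585.3 -86.2   0. ] 28.2
blade [624.6 -86.8  11. ] [650.8 -86.6  11. ]
(0, 0, 0) [277.  246.3] comp 594.0 94.0
(0, 9.5, 0) [277.  232.4] comp 594.0 74.0
(-19, 9.5, 0) [277.  244.5] comp 594.0 91.0
(-40, 9.5, 0) [277.  260.6] comp 594.0 114.0
```

Call:
carry_out(
  rows=[
    [0,0,0,0],
    [0,0,0,0],
    [0,0,0,0],
    [0,0,0,0],
    [0,0,-3,0],
    [0,0,-5,0],
    [0,0,-5,0],
    [0,0,-5,0],
  ],
  hand=44,
)

```text
time: 8.32
tool_pos: [635.4, -104.4, 1.3]
tcp_rot: [2.265, 1.57, 2.271]
contact_force: [-1.0, 0.1, -0.2]
grip_width: 43.0
```

Call:
carry_out(
  rows=[
    [0,0,-2,0],
    [0,0,-4,0],
    [0,0,-6,0],
    [0,0,-6,0],
  ],
)

```text
time: 8.65
tool_pos: [635.0, -104.3, -5.4]
tcp_rot: [2.632, 1.569, 2.638]
contact_force: [0.1, 0.1, 0.0]
grip_width: 44.1
```

Call:
carry_out(
  rows=[
    [0,0,-2,0],
    [0,0,-4,0],
    [0,0,-6,0],
    [0,0,-6,0],
  ],
)

```text
time: 8.98
tool_pos: [634.7, -104.3, -11.9]
tcp_rot: [2.717, 1.568, 2.723]
contact_force: [-0.8, 0.3, 0.8]
grip_width: 44.1
```

Call:
carry_out(
  rows=[
    [0,0,0,0],
    [0,0,0,0],
    [0,0,0,0],
    [0,0,0,0],
    [0,0,0,0],
    [0,0,0,0],
  ],
  hand=15,
)

```text
time: 9.48
tool_pos: [634.7, -104.3, -11.8]
tcp_rot: [2.698, 1.568, 2.704]
contact_force: [-0.0, 0.4, 0.1]
grip_width: 15.5
```

Call:
carry_out(
  rows=[
    [0,0,0,0],
    [0,0,0,0],
    [0,0,0,0],
    [0,0,0,0],
    [0,0,-2,0],
    [0,0,-4,0],
    [0,0,-6,0],
    [0,0,-8,0],
    [0,0,-10,0],
    [0,0,-10,0],
  ],
  hand=44,
)

```text
time: 10.32
tool_pos: [634.4, -104.2, -22.5]
tcp_rot: [2.727, 1.567, 2.733]
contact_force: [-0.5, -0.8, 0.4]
grip_width: 44.2
```

Call:
carry_out(
  rows=[
    [0,0,-2,0],
    [0,0,-4,0],
    [0,0,-6,0],
    [0,0,-8,0],
    [0,0,-8,0],
  ],
)

```text
time: 10.73
tool_pos: [634.0, -104.1, -31.0]
tcp_rot: [2.764, 1.567, 2.771]
contact_force: [-0.4, 0.9, 0.2]
grip_width: 44.1
```

Run:
```python
from h import *
st(); w=shot('wrist','w5')[:,:,::-1]; s=shot('scene','s5')[:,:,::-1]
a=cv2.resize(s[130:300,220:420],(400,340),interpolation=cv2.INTER_CUBIC)
b=cv2.resize(w[180:420,140:420],(397,340))
cv2.imwrite('pics/m3.png',np.hstack([a,b]))
```

```text
t 10.73 pos [ 634.  -104.1  -31. ] jaw dir deg 0.4 fingers [-0.004  0.002 -1.   ] toolY [-0.01  1.    0.  ] q [-0.28  0.79  1.41  0.    0.95 -0.29] F [-0.4  0.9  0.2] grip 44.1
```

View pics/m3.png

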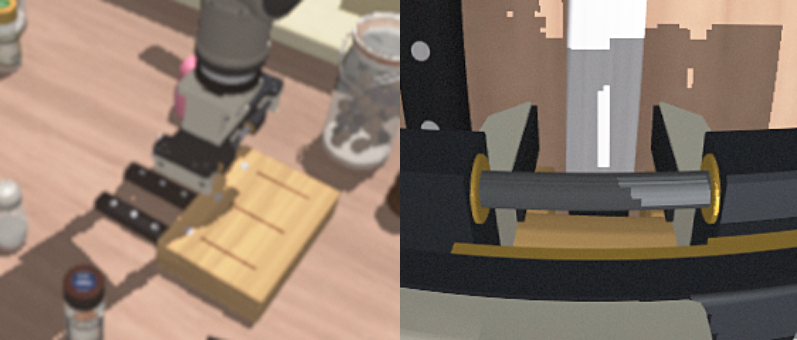

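Call:
carry_out(
  rows=[
    [0,0,0,0],
    [0,0,0,0],
    [0,0,0,0],
    [0,0,0,0],
    [0,0,0,0],
    [0,0,0,0],
  ],
  hand=15,
)

```text
time: 11.33
tool_pos: [634.4, -104.2, -30.5]
tcp_rot: [2.724, 1.568, 2.731]
contact_force: [0.1, -0.5, 0.2]
grip_width: 25.3
```

Call:
carry_out(
  rows=[
    [0,0,0,0],
    [0,0,0,0],
    [0,0,0,0],
    [0,0,-2,0],
    [0,0,-4,0],
    [0,0,-5,0],
    [0,0,-5,0],
  ],
  hand=42,
)

```text
time: 11.92
tool_pos: [634.9, -104.3, -32.3]
tcp_rot: [2.669, 1.569, 2.676]
contact_force: [-7.3, 1.9, 21.0]
grip_width: 42.1
```

Call:
carry_out(
  rows=[
    [0,0,0,0],
    [0,0,0,0],
    [0,0,0,0],
    [0,0,0,0],
    [0,0,0,0],
    [0,5,0,0],
    [0,10,0,0],
    [0,15,0,0],
    [0,20,0,0],
    [0,20,0,0],
    [0,20,0,0],
  ],
  hand=15,
)

```text
time: 12.83
tool_pos: [635.1, -83.1, -32.2]
tcp_rot: [2.185, 1.569, 2.192]
contact_force: [0.2, 0.4, 5.8]
grip_width: 25.4
```

Call:
carry_out(
  rows=[
    [0,0,0,0],
    [0,0,1,0],
    [0,0,2,0],
    [0,-8,2,0],
    [0,-16,2,0],
    [0,-24,2,0],
    [0,-24,2,0],
    [0,-24,2,0],
  ],
  hand=40,
)

```text
time: 13.5
tool_pos: [634.9, -108.0, -30.4]
tcp_rot: [2.215, 1.569, 2.22]
contact_force: [0.1, 0.4, -0.9]
grip_width: 39.9
```

Call:
carry_out(
  rows=[
    [0,0,0,0],
    [0,0,0,0],
    [0,0,0,0],
    [0,0,0,0],
    [0,0,0,0],
    [0,6,0,0],
    [0,12,0,0],
    [0,18,0,0],
    [0,24,0,0],
    [0,24,0,0],
    [0,24,0,0],
  ],
  hand=15,
)

```text
time: 14.42
tool_pos: [634.9, -83.2, -30.4]
tcp_rot: [2.246, 1.569, 2.253]
contact_force: [-0.4, -0.2, -0.2]
grip_width: 23.9
```

Call:
carry_out(
  rows=[
    [0,0,0,0],
    [0,0,0,0],
    [0,0,0,0],
    [0,-8,0,0],
    [0,-16,0,0],
    [0,-24,0,0],
    [0,-24,0,0],
    [0,-24,0,0],
  ],
  hand=40,
)

```text
time: 15.08
tool_pos: [634.9, -108.3, -30.4]
tcp_rot: [2.205, 1.569, 2.21]
contact_force: [0.2, -0.5, -0.2]
grip_width: 40.2
```

Call:
carry_out(
  rows=[
    [0,0,0,0],
    [0,0,0,0],
    [0,0,0,0],
    [0,0,0,0],
    [0,0,0,0],
    [0,6,0,0],
    [0,12,0,0],
    [0,18,0,0],
    [0,24,0,0],
    [0,24,0,0],
    [0,24,0,0],
  ],
  hand=15,
)

```text
time: 16.0
tool_pos: [634.8, -83.5, -30.4]
tcp_rot: [2.231, 1.568, 2.237]
contact_force: [0.5, 0.3, -0.2]
grip_width: 23.9
```

Run:
```python
from h import *
st(); w=shot('wrist','w6')[:,:,::-1]; t=shot('top','t6')[:,:,::-1]
a=cv2.resize(t[140:310,200:400],(400,340),interpolation=cv2.INTER_CUBIC)
b=cv2.resize(w[0:420,80:480],(400,420))[:340]
cv2.imwrite('pics/m4.png',np.hstack([a,b]))
```

```text
t 16.0 pos [634.8 -83.5 -30.4] jaw dir deg 0.3 fingers [-0.001  0.002 -1.   ] toolY [-0.01  1.    0.  ] q [-0.25  0.78  1.42  0.    0.94 -0.26] F [ 0.5  0.3 -0.2] grip 23.9
```

View pics/m4.png

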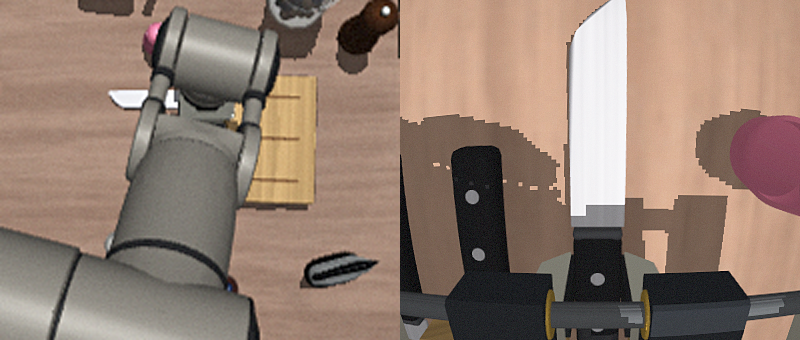

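Call:
carry_out(
  rows=[
    [0,0,0,0],
    [0,0,0,0],
    [0,0,0,0],
    [0,-8,0,0],
    [0,-16,0,0],
    [0,-24,0,0],
    [0,-24,0,0],
    [0,-24,0,0],
  ],
  hand=40,
)

```text
time: 16.77
tool_pos: [634.8, -109.1, -30.5]
tcp_rot: [2.212, 1.569, 2.216]
contact_force: [0.7, 0.3, -0.1]
grip_width: 40.0
```

Call:
carry_out(
  rows=[
    [0,0,0,0],
    [0,0,0,0],
    [0,0,0,0],
    [0,0,0,0],
    [0,0,0,0],
    [0,6,0,0],
    [0,12,0,0],
    [0,18,0,0],
    [0,24,0,0],
    [0,24,0,0],
    [0,24,0,0],
  ],
  hand=15,
)

```text
time: 17.68
tool_pos: [634.8, -84.3, -30.5]
tcp_rot: [2.203, 1.568, 2.208]
contact_force: [-0.2, 1.5, -1.2]
grip_width: 23.7
```

Call:
carry_out(
  rows=[
    [0,0,0,0],
    [0,0,0,0],
    [0,0,0,0],
    [0,-8,0,0],
    [0,-16,0,0],
    [0,-24,0,0],
    [0,-24,0,0],
    [0,-24,0,0],
  ],
  hand=40,
)

```text
time: 18.35
tool_pos: [634.7, -109.3, -30.5]
tcp_rot: [2.214, 1.568, 2.217]
contact_force: [-0.4, -0.1, 0.1]
grip_width: 40.2
```

Call:
carry_out(
  rows=[
    [0,0,0,0],
    [0,0,0,0],
    [0,0,0,0],
    [0,0,0,0],
    [0,0,0,0],
    [0,6,0,0],
    [0,12,0,0],
    [0,18,0,0],
    [0,26,0,0],
    [0,26,0,0],
    [0,26,0,0],
  ],
  hand=15,
)

```text
time: 19.27
tool_pos: [634.6, -82.3, -30.5]
tcp_rot: [2.221, 1.568, 2.225]
contact_force: [-0.6, 0.1, 0.6]
grip_width: 23.8
```

Call:
carry_out(
  rows=[
    [0,0,6,0],
    [0,0,15,0],
    [0,0,25,0],
    [0,0,35,0],
    [0,0,45,0],
    [0,0,45,0],
    [0,0,45,0],
  ],
)

```text
time: 19.85
tool_pos: [635.3, -82.5, 15.7]
tcp_rot: [1.318, 1.569, 1.322]
contact_force: [0.6, -0.4, -0.9]
grip_width: 23.9
```

Run:
```python
from h import *
st(); print(get_obs()['moment'].round(3)); w=shot('wrist','w7')[:,:,::-1]; s=shot('scene','s7')[:,:,::-1]
a=cv2.resize(s[120:290,200:400],(400,340),interpolation=cv2.INTER_CUBIC)
b=cv2.resize(w[0:420,80:480],(400,420))[:340]
cv2.imwrite('pics/m5.png',np.hstack([a,b]))
```

```text
t 19.85 pos [635.3 -82.5  15.7] jaw dir deg 0.3 fingers [ 0.     0.002 -1.   ] toolY [-0.  1.  0.] q [-0.25  0.72  1.39  0.    1.03 -0.26] F [ 0.6 -0.4 -0.9] grip 23.9
[-0.139  0.051 -0.054]
```

View pics/m5.png

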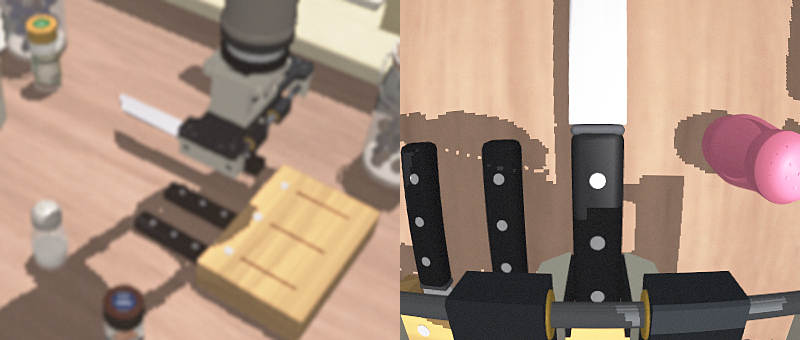

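Call:
carry_out(
  rows=[
    [-20,10,20,0],
    [-55,25,20,0],
    [-85,40,20,-6],
    [-110,55,20,-12],
    [-130,65,20,-18],
    [-145,75,20,-25],
    [-145,82,20,-32],
    [-145,90,20,-39],
    [-145,105,20,-46],
    [-140,120,20,-53],
    [-138,135,20,-60],
    [-135,150,20,-67],
    [-135,160,20,-74],
    [-135,170,20,-81],
    [-135,172,20,-88],
    [-135,172,20,-90],
    [-135,172,20,-90],
  ],
)

```text
time: 21.37
tool_pos: [498.8, 90.1, 33.7]
tcp_rot: [2.73, 1.568, 1.163]
contact_force: [-0.1, 0.6, -0.7]
grip_width: 23.9
```

Call:
carry_out(
  rows=[
    [0,0,-20,0],
    [0,0,-40,0],
    [0,0,-55,0],
    [0,0,-62,0],
    [0,0,-64,0],
    [0,0,-65,0],
    [0,0,-65,0],
  ],
)

```text
time: 21.95
tool_pos: [498.0, 89.9, -30.8]
tcp_rot: [-2.904, 1.569, 1.814]
contact_force: [-1.7, -0.3, 1.1]
grip_width: 23.6
```

Call:
carry_out(
  rows=[
    [0,0,0,0],
    [0,0,0,0],
    [0,0,0,0],
    [0,0,0,0],
    [0,0,0,0],
    [0,0,0,0],
    [0,0,40,0],
    [0,0,80,0],
    [0,0,100,0],
    [0,0,100,7],
    [0,0,100,14],
    [0,0,100,21],
    [0,0,100,28],
    [0,0,100,35],
    [0,0,100,42],
    [0,0,100,49],
    [0,0,100,56],
    [0,0,100,63],
    [0,0,100,70],
    [0,0,100,77],
  ],
  hand=60,
)

```text
time: 23.62
tool_pos: [497.9, 89.9, 69.1]
tcp_rot: [-2.921, 1.568, -3.136]
contact_force: [-0.3, 0.1, -0.3]
grip_width: 59.9
```

Call:
carry_out(
  rows=[
    [0,0,0,7],
    [0,0,0,14],
    [0,0,0,21],
    [0,0,0,28],
    [0,0,0,35],
    [0,0,0,42],
    [0,0,0,49],
    [0,0,0,56],
    [0,0,0,63],
    [0,0,0,70],
    [0,0,0,77],
    [0,0,0,84],
    [0,0,0,91],
    [0,0,0,98],
    [0,0,0,103],
    [0,0,0,103],
    [0,0,0,103],
  ],
)

```text
time: 25.03
tool_pos: [497.9, 89.9, 69.0]
tcp_rot: [-2.976, 1.569, -1.397]
contact_force: [0.4, -0.5, -0.6]
grip_width: 60.2
```

Run:
```python
from h import *
st(); t=shot('top','t8')[:,:,::-1]; w=shot('wrist','w8')[:,:,::-1]
a=cv2.resize(t[130:300,180:380],(400,340),interpolation=cv2.INTER_CUBIC)
b=cv2.resize(w[0:420,80:480],(400,420))[:340]
cv2.imwrite('pics/m6.png',np.hstack([a,b]))
H,S,V=cv2.split(cv2.cvtColor(t,cv2.COLOR_BGR2HSV))
m=((S<40)&(V>150)).astype(np.uint8)
n,l,s,c=cv2.connectedComponentsWithStats(m)
for i in range(1,n):
  x,y,ww,hh,A=s[i]
  if A>60 and 200<x<320 and 120<y<260: print(s[i],px2w('top',c[i],11).round(1),[px2w('top',p,11)[:2].round(0).tolist() for p in [(x,y),(x+ww,y+hh)]])
```

```text
t 25.03 pos [497.9  89.9  69. ] jaw dir deg 90.5 fingers [ 0.    -0.002 -1.   ] toolY [-1.   -0.01 -0.  ] q [ 0.03  0.45  1.75 -0.    0.95 -1.55] F [ 0.4 -0.5 -0.6] grip 60.2
[239 172   9  35 285] [630.8  88.3  11. ] [[686.0, 101.0], [578.0, 73.0]]
[243 211   7  24 131] [525.6  79.3  11. ] [[565.0, 88.0], [492.0, 66.0]]
```

View pics/m6.png

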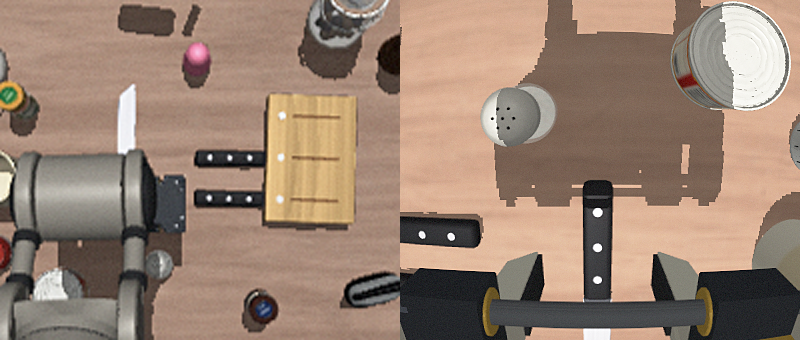

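Call:
carry_out(
  rows=[
    [-8,-1,-30,0],
    [-8,-1,-60,0],
    [-8,-1,-85,0],
    [-8,-1,-97,0],
    [-8,-1,-99,0],
    [-8,-1,-99,0],
    [-8,-1,-99,0],
  ],
)

```text
time: 25.72
tool_pos: [490.6, 88.9, -29.3]
tcp_rot: [-2.521, 1.568, -0.943]
contact_force: [-0.4, 0.2, -0.8]
grip_width: 59.9
```

Call:
carry_out(
  rows=[
    [0,0,0,0],
    [0,0,0,0],
    [0,0,0,0],
    [0,0,0,0],
    [0,0,0,0],
    [0,0,0,0],
    [0,0,0,0],
    [0,0,20,0],
    [0,0,40,0],
    [0,0,60,0],
    [0,0,60,0],
    [0,0,60,0],
  ],
  hand=15,
)

```text
time: 26.72
tool_pos: [491.1, 89.0, 31.3]
tcp_rot: [-2.13, 1.567, -0.551]
contact_force: [0.3, -0.2, -1.8]
grip_width: 23.5
```

Call:
carry_out(
  rows=[
    [0,2,0,-7],
    [0,4,0,-14],
    [0,6,0,-21],
    [0,8,0,-28],
    [0,10,0,-35],
    [0,12,0,-42],
    [0,14,0,-49],
    [0,16,0,-56],
    [0,18,0,-63],
    [0,20,0,-70],
    [0,22,0,-77],
    [0,22,0,-84],
    [35,22,0,-91],
    [70,22,0,-91],
    [105,22,0,-91],
    [130,22,0,-91],
    [143,22,0,-91],
    [143,22,0,-91],
    [143,22,0,-91],
  ],
)

```text
time: 28.3
tool_pos: [632.8, 110.8, 29.1]
tcp_rot: [-2.582, 1.564, -2.592]
contact_force: [-0.5, 0.4, -0.2]
grip_width: 24.0
```

Run:
```python
from h import *
st(); t=shot('top','t9')[:,:,::-1]
H,S,V=cv2.split(cv2.cvtColor(t,cv2.COLOR_BGR2HSV))
m=((S<40)&(V>150)).astype(np.uint8)
n,l,s,c=cv2.connectedComponentsWithStats(m)
for i in range(1,n):
  x,y,ww,hh,A=s[i]
  if A>60 and 230<x<330 and 120<y<260:
    yy,xx=np.nonzero(l==i); r=[px2w('top',p,70)[:2].round(1).tolist() for p in [(x,y),(x+ww,y+hh)]]
    print(s[i],r)
    for col in range(x+4,x+ww-3,6): 
      q=yy[xx==col]; print(col,px2w('top',(col,(q.min()+q.max())/2),70)[:2].round(1), q.max()-q.min()+1)
```

```text
t 28.3 pos [632.8 110.8  29.1] jaw dir deg -0.6 fingers [-0.006 -0.004 -1.   ] toolY [ 0.01  1.   -0.  ] q [ 0.06  0.71  1.37 -0.    1.07  0.07] F [-0.5  0.4 -0.2] grip 24.0
[234 146   7  20 107] [[751.5, 110.5], [692.1, 89.4]]
[263 183  39  10 362] [[642.1, 24.9], [612.9, -88.4]]
267 [628.9  13.2] 10
273 [628.9  -4.2] 10
279 [628.9 -21.7] 10
285 [628.9 -39.1] 10
291 [628.9 -56.5] 10
297 [626.  -73.9] 8
[233 205   8  23 129] [[577.7, 111.5], [511.0, 87.7]]
237 [545.7  99.6] 17
[254 255   9  13  75] [[433.7, 49.7], [396.8, 23.7]]
258 [418.   38.1] 12
```

Call:
carry_out(
  rows=[
    [4,0,-20,0],
    [4,0,-40,0],
    [4,0,-52,0],
    [4,0,-57,0],
    [4,0,-59,0],
    [4,0,-59,0],
    [4,0,-59,0],
  ],
)

```text
time: 28.93
tool_pos: [636.1, 111.0, -28.9]
tcp_rot: [-2.556, 1.564, -2.566]
contact_force: [-1.1, -0.5, -0.0]
grip_width: 24.0
```

```bash
cat > bl.py <<'E'
from h import *
st(); t=shot('top','t_%d'%int(get_obs()['time']*100))[:,:,::-1]
def f(t):
  g=cv2.cvtColor(t,cv2.COLOR_BGR2GRAY).astype(float); out=[]
  for col in range(268,312,6):
    p=g[176:201,col]; hi=np.median(p[9:15]); d=np.clip((p-110)/(220-110),0,1)
    d[:5]=0;d[-5:]=0
    r=(d*np.arange(25)).sum()/max(d.sum(),1e-6)+176; out.append((col,round(float(px2w('top',(col,r),11)[0]),1),round(float(px2w('top',(col,r),11)[1])),round(float(d.sum()),1)))
  return out
print('start',f(cv2.imread('pics/top0.png'))); print('now',f(t))
E
python3 bl.py
```

```text
t 28.93 pos [636.1 111.  -28.9] jaw dir deg -0.5 fingers [-0.005 -0.004 -1.   ] toolY [ 0.01  1.   -0.  ] q [ 0.06  0.79  1.39 -0.    0.96  0.07] F [-1.1 -0.5 -0. ] grip 24.0
start [(268, 635.3, 12, 4.1), (274, 635.2, -6, 4.2), (280, 639.2, -25, 7.7), (286, 637.0, -43, 9.9), (292, 636.7, -61, 9.8), (298, 636.6, -80, 10.0), (304, 635.5, -98, 10.5), (310, 635.8, -116, 10.5)]
now [(268, 635.2, 12, 10.3), (274, 635.0, -6, 10.2), (280, 635.0, -25, 10.0), (286, 634.7, -43, 10.1), (292, 635.1, -61, 9.7), (298, 632.7, -80, 6.7), (304, 635.4, -98, 4.6), (310, 635.9, -116, 4.8)]
```

Call:
carry_out(
  rows=[
    [-1,-10,-1,0],
    [-1,-20,-1,0],
    [-1,-30,-1,0],
    [-1,-36,-1,0],
    [-1,-42,-1,0],
    [-1,-48,-1,0],
    [-1,-48,-1,0],
  ],
)

```text
time: 29.57
tool_pos: [635.9, 61.0, -29.2]
tcp_rot: [-2.354, 1.565, -2.365]
contact_force: [-0.7, -2.2, 5.4]
grip_width: 23.9
```

Call:
carry_out(
  rows=[
    [0,-6,0,0],
    [0,-12,0,0],
    [0,-17,0,0],
    [0,-17,0,0],
  ],
)

```text
time: 29.9
tool_pos: [635.9, 42.1, -29.2]
tcp_rot: [-2.272, 1.565, -2.284]
contact_force: [0.8, -2.9, 3.2]
grip_width: 24.0
```

```bash
python3 bl.py | tail -1
```

```text
now [(268, 627.4, 12, 0.7), (274, 633.8, -6, 1.0), (280, 649.2, -25, 1.7), (286, 641.2, -43, 2.2), (292, 634.8, -61, 10.3), (298, 634.9, -80, 10.1), (304, 634.6, -98, 10.4), (310, 634.6, -116, 10.1)]
```

Call:
carry_out(
  rows=[
    [0,0,0,0],
    [0,0,0,0],
    [0,0,0,0],
    [0,0,0,0],
    [0,0,20,0],
    [0,0,60,0],
    [0,0,80,0],
    [-1,30,80,0],
    [-1,60,80,0],
    [-1,75,80,0],
    [-1,75,80,7],
    [-1,75,80,14],
    [-1,75,80,21],
    [-1,75,80,28],
    [-1,75,80,35],
    [-1,75,80,42],
    [-1,75,80,49],
    [-1,75,80,56],
    [-1,75,80,63],
    [-1,75,80,70],
  ],
  hand=46,
)

```text
time: 31.62
tool_pos: [634.6, 117.4, 50.2]
tcp_rot: [-2.43, 1.565, -1.213]
contact_force: [0.5, -0.4, -0.1]
grip_width: 46.0
```

Call:
carry_out(
  rows=[
    [0,0,0,7],
    [0,0,0,14],
    [0,0,0,20],
    [0,0,0,20],
    [0,0,-30,20],
    [0,0,-60,20],
    [0,0,-74,20],
    [0,0,-77,20],
    [0,0,-77,20],
    [0,0,-77,20],
  ],
  hand=0,
)

```text
time: 32.45
tool_pos: [635.4, 117.5, -26.0]
tcp_rot: [-2.275, 1.564, -0.711]
contact_force: [0.4, 0.9, 0.2]
grip_width: 0.2
```

```bash
python3 bl.py | sed 's/^start.*//'
```

```text
t 32.45 pos [635.4 117.5 -26. ] jaw dir deg 89.6 fingers [ 0.005 -0.005 -1.   ] toolY [-1.    0.01 -0.01] q [ 0.07  0.78  1.4  -0.01  0.95 -1.49] F [0.4 0.9 0.2] grip 0.2

now [(268, 636.9, 12, 4.1), (274, 646.8, -6, 1.7), (280, 648.1, -25, 1.7), (286, 639.5, -43, 3.1), (292, 634.8, -61, 10.3), (298, 635.1, -80, 10.2), (304, 635.1, -98, 10.3), (310, 634.9, -116, 10.4)]
```

Call:
carry_out(
  rows=[
    [-1,-15,0,0],
    [-1,-25,0,0],
    [-1,-33,0,0],
    [-1,-41,0,0],
    [-1,-49,0,0],
    [-1,-57,0,0],
    [-1,-65,0,0],
    [-1,-73,0,0],
    [-1,-81,0,0],
    [-1,-89,0,0],
    [-1,-92,0,0],
    [-1,-92,0,0],
  ],
)

```text
time: 33.5
tool_pos: [635.2, 24.3, -24.9]
tcp_rot: [-2.13, 1.562, -0.566]
contact_force: [0.1, 1.1, 3.6]
grip_width: 0.0
```

```bash
python3 bl.py | sed 's/^start.*//'
python3 - <<'E'
import glob,os
from h import *
t=cv2.imread(max(glob.glob('pics/t_*.png'),key=os.path.getmtime)); g=cv2.cvtColor(t,cv2.COLOR_BGR2GRAY)
print('along knife row 188',[(c,int(g[188,c])) for c in range(262,320,2)])
print(px2w('top',(270,188),11).round(0),px2w('top',(310,188),11).round(0))
E
```

```text
t 33.5 pos [635.2  24.3 -24.9] jaw dir deg 89.6 fingers [ 0.008 -0.005 -1.   ] toolY [-1.    0.01 -0.01] q [-0.08  0.76  1.44 -0.01  0.93 -1.64] F [0.1 1.1 3.6] grip 0.0

now [(268, 673.2, 12, 0.0), (274, 657.8, -6, 0.0), (280, 627.7, -25, 2.3), (286, 673.3, -43, 0.0), (292, 619.0, -61, 0.9), (298, 640.4, -80, 2.0), (304, 637.6, -98, 4.9), (310, 635.3, -116, 10.5)]
along knife row 188 [(262, 56), (264, 57), (266, 56), (268, 52), (270, 61), (272, 62), (274, 24), (276, 123), (278, 144), (280, 147), (282, 122), (284, 17), (286, 82), (288, 68), (290, 70), (292, 76), (294, 71), (296, 95), (298, 46), (300, 53), (302, 41), (304, 154), (306, 249), (308, 246), (310, 246), (312, 255), (314, 159), (316, 196), (318, 190)]
[636.   6.  11.] [ 636. -116.   11.]
```

Call:
carry_out(
  rows=[
    [-1,-7,-1,0],
    [-1,-13,-1,0],
    [-1,-19,-1,0],
    [-1,-24,-1,0],
    [-1,-26,-1,0],
    [-1,-26,-1,0],
  ],
)

```text
time: 34.05
tool_pos: [634.8, -1.9, -25.1]
tcp_rot: [-2.045, 1.561, -0.481]
contact_force: [1.2, 2.5, 7.1]
grip_width: 0.7
```

Call:
carry_out(
  rows=[
    [0,5,0,0],
    [0,15,0,0],
    [0,15,30,0],
    [0,15,70,0],
    [0,15,110,0],
    [-10,50,130,0],
    [-20,90,130,0],
    [-30,130,130,0],
    [-40,140,130,0],
    [-40,140,130,0],
  ],
)

```text
time: 34.88
tool_pos: [592.1, 141.5, 104.2]
tcp_rot: [-2.203, 1.563, -0.634]
contact_force: [0.3, 0.5, 0.2]
grip_width: 0.6
```

```bash
python3 bl.py | sed 's/^start.*//'
python3 - <<'E'
import glob,os
from h import *
t=cv2.imread(max(glob.glob('pics/t_*.png'),key=os.path.getmtime)); g=cv2.cvtColor(t,cv2.COLOR_BGR2GRAY)
for r in (188,209,229): print('row',r,[int(g[r,c]) for c in range(272,320,1)])
w=shot('wrist','w10')[:,:,::-1]; s=shot('scene','s10')[:,:,::-1]
a=cv2.resize(t[130:300,220:380],(400,425),interpolation=cv2.INTER_CUBIC)
b=cv2.resize(s[130:300,230:390],(400,425),interpolation=cv2.INTER_CUBIC)
cv2.imwrite('pics/m7.png',np.hstack([a,b]))
E
```

```text
t 34.88 pos [592.1 141.5 104.2] jaw dir deg 89.9 fingers [ 0.006 -0.005 -1.   ] toolY [-1.    0.   -0.01] q [ 0.11  0.57  1.41 -0.01  1.15 -1.45] F [0.3 0.5 0.2] grip 0.6

now [(268, 635.5, 12, 4.9), (274, 635.6, -6, 5.0), (280, 648.8, -25, 1.4), (286, 639.7, -43, 2.5), (292, 641.1, -61, 1.9), (298, 640.5, -80, 1.9), (304, 637.7, -98, 4.6), (310, 640.5, -116, 2.0)]
row 188 [142, 139, 143, 150, 151, 156, 5, 51, 49, 52, 48, 59, 192, 255, 153, 39, 53, 51, 54, 50, 39, 85, 250, 255, 138, 38, 51, 51, 49, 46, 42, 102, 255, 255, 77, 49, 50, 49, 54, 48, 67, 83, 171, 203, 198, 199, 191, 197]
row 209 [155, 158, 159, 163, 163, 23, 19, 57, 45, 45, 36, 73, 229, 236, 60, 44, 42, 49, 50, 44, 43, 81, 254, 241, 58, 35, 48, 44, 47, 48, 42, 85, 251, 237, 58, 43, 43, 47, 49, 33, 34, 101, 224, 207, 203, 197, 204, 243]
row 229 [162, 154, 156, 163, 160, 0, 42, 49, 42, 49, 43, 137, 255, 195, 24, 46, 51, 46, 42, 43, 57, 190, 255, 164, 29, 41, 46, 52, 52, 37, 62, 182, 255, 214, 25, 44, 55, 44, 52, 42, 66, 213, 209, 197, 193, 200, 233, 245]
```

View pics/m7.png

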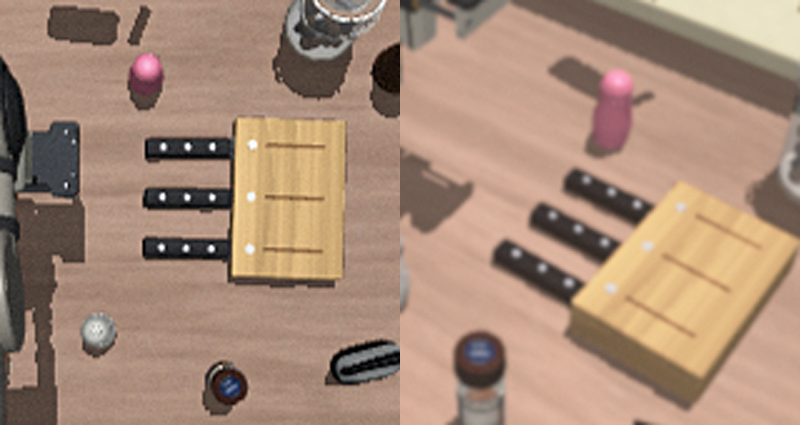

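The last picture shows all three knives alike, with only handles showing and the turned one at (145–232,150). The shaker stands upright at (98,332).

```bash
python3 -c "
from plant import *
print(close_job())"
```

```text
the job is handed in; nothing more can be done
None
```

The wrong-way-round knife is back in its own slot, blade first, and the job is handed in at about 35 s; no verdict was reported.

**What I did:**
- I moved the salt shaker aside to about (411, 40).
- I drew the knife out in short re-grips so the gripper body stayed clear of the pink shaker.
- I laid the knife flat and let go, then took it again by the handle end and turned it.
- I started it into the slot and pushed it home with the closed fingers.

**Last checks:** the final top and scene pictures show three matching handles and no blade. The turned knife's butt is within about 1 pixel (3 mm) of the others. The shaker stands upright, the pink shaker, the spice jar and the two other knives look undisturbed, and the gripper is clear of everything. The mug, seed jar, egg timer and tin were outside that last view. I did not measure the knife's exact depth beyond the pixel comparison.

**What disagreed:**
- **Finger height:** the fingertips met the worktop at a reported tool height of about -32 mm instead of 0. My first two attempts to grip the blade closed above it, and I worked to that offset from then on. Finding it meant one press, probably on the worktop, of about 21 N, under the limits.
- **Shaker width:** the shaker measured 33 mm in the grip, not 44 mm. That fits a grip on its narrow cap, given the same height offset.

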